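# Get the doming cube out from behind the jar and the bur box

### The arm

A 6-joint arm with a two-finger parallel gripper is mounted at the origin on a cart in front of the work surface, level with it; the furniture and walls round the work are solid. World frame = base frame: x ahead of the robot, y to its left, z up, the work surface at z = 0. Lengths are in m, angles in rad, forces in N, time in s.
With the tool pointing down it reaches from about 0.275 to 0.975 m from the base axis. Payload 8.4 kg.
Tool frame: the origin (TCP) lies between the finger pads; the fingertips stand 14 mm ahead of it and the grasp point (between the pads) lies 5 mm behind it; z points along the fingers, y is the direction in which the jaws open and shut (so a half turn about z gives the same grasp; the last joint's range is limited). The gripper opens to 92 mm and grips with 3 to 60 N. Pads are 20 mm wide; open, the fingers measure 128 mm over their backs; the gripper's body (75 mm by 189 mm) begins 69 mm behind the grasp point.
Start: joints at [-1.312, 0.353, 1.633, -0, 1.155, -0.002], TCP at [0.161, -0.604, 0.229] pointing down, gripper open.
Joint ranges: [-2.63, 2.63], [-0.92, 2.1], [0.06, 2.66], [-1.3, 4.44], [0, 2.69], [-3.02, 3.02]. Speed limits (rad/s): [2.22, 2.22, 2.79, 3.14, 3.14, 3.14].

### API

Orientations are given as a unit quaternion [w, x, y, z].
In Python, from workcell import get_obs, eyes, finish_job, search_frame, trace gives the robot as it stands.
- The arm moves only by the shell command python3 -m crank 'ROWS' [FORCE]. ROWS is JSON, a list that holds one entry, the list of rows, each a list of 7 numbers: the shift along the tool's x, y, z in m, then the turn, a rotation vector about the tool's x, y, z in rad, then the finger opening in m, from 0 to 0.0919. In form: [[[x, y, z, rx, ry, rz, gripper], ...]]. A call has 1 to 12 rows; each row is the pose to reach, as a shift and turn from the pose commanded when the call began, along the tool's axes at that moment; what a row does not reach only later rows make up. A row lasts 1/12 s, in which the tool goes at most 41.7 mm and 7.16 degrees, less where a joint would pass 70% of its speed; a pose out of reach is approached as far as the arm can. A call with a gripper value outside its range is refused whole. The fingers move at their own pace and stop on an object; FORCE is the grip in N (left out, the last holds). Time passes only in rows, so rows that repeat a pose let the fingers close. It gives the time, the measured TCP pose, the force and the opening at its end, in the units of the state.
- get_obs(): the state, without advancing time (a new reading comes with each control period).
- eyes.read_camera(name): name is "scene" or "top" or "wrist"; returns (picture, depth): 420x560x3 uint8, blue, green, red; 420x560 float32, m along the optical axis (not along the pixel's ray), 0 where there is no reading.
- eyes.camera_model(name): a dict with "camera_matrix" (3x3 intrinsics, pixels), "position" and "rotation" of the camera in the world. Camera axes: x right, y up, looking along -z (the intrinsics and any distortion apply to the point x, -y, -z); pixel columns grow to the right and rows downward; lengths in m; the calibration is good to about 2 mm. A picture is of the moment at which its call begins: read the wrist's pose just before it. camera_model takes no time and is no camera call; for the wrist camera it gives the pose at the moment of the call.
- finish_job(): hands the job in, once; it reports no verdict.
Trained networks look in the newest picture that a camera, given by its name, has taken for a name from the list of things; names that differ only in an ending like _2 or _b are one class to them, and where a whole thing is asked for, a point or a joint stands for the part that bears it (a point fixed in the world has none). Each returns a list of dicts, best first, with "p" (0 to 1); they miss things now and then, are a little off and sometimes report something else, mostly with a low value. They report only what shows in the picture. A call takes as long as a camera call. They do not tell look-alikes from the thing itself.
- search_frame(thing, camera): "location" ([x, y, z] in m, in the coordinates of the camera as it stood for that picture, good to about 4 mm: the middle of the surface that is visible of it).
- trace(thing, camera): "pixels" (420x560 bool, what is visible of it).
The state is a dict: "t": time; "joint_pos": joint angles; "qvel": joint speeds; "tau": joint torques, N m; "tool_pos": TCP position; "tcp_rot": TCP orientation; "contact_force": force on the tool from outside, world axes, zero at the start; "wrist_torque": the same for the moment, N m; "gripper_width": finger opening in m.
Only numpy, scipy, OpenCV 4.12 (cv2) and the standard library are available. Lean on these libraries where they do the work, as an engineer would, in place of code of your own. Each camera call takes 0.05 s, during which the arm holds its last target. There are 200 camera calls.

### The job

In the wooden tray the brass doming cube is hemmed in behind the glass jar and the blue bur box. First stand both of these aside on the cork pad, then set the cube in the middle of the steel bench block, and only after that put the jar and the bur box back in the tray, each where and as it stood. Keep the jar, the bur box and the cube upright all the time, and do not disturb the wire spool.

Things in the scene. Friction and masses are not known exactly. Their poses are not given: they have to be found in the camera images.
- jar: small clear glass jar with a black screw lid, 48 mm in diameter (lid 44 mm), 63 mm high. Loose, about 120 g. Stands in the front part of the tray, at its left or right. Origin: centre of its underside; z up.
- bur_box: bur box: blue box with clear cover, 30 mm (its x) by 67 mm (its y) by 46 mm high with many small burs upright on top; only the lower 32 mm is solid to grip: take it across its 30 mm side. Loose, about 80 g. Stands in the front part of the tray, on the other side from the jar, with its length running front to back of the tray. Origin: centre of its underside; z up.
- doming_cube: brass doming cube, 42 mm each way, with round hollows in its faces. Loose, heavy (about 0.55 kg). Stands in the tray behind and between the jar and the bur box, close to the back rail, square with the tray. Origin: centre of its underside; x and y normal to its side faces, z up.
- tray: wooden tool tray without lips, fixed to the bench: a flat floor board 18 mm thick (things in it stand 18 mm above its underside), 137 mm front to back (its x, from -75 to +62 mm) by 176 mm (its y, -88 to +88 mm), with a back rail whose top is 58 mm above the bench along its far edge (+x), inner face at x = 52 mm; front and sides are open. Origin: on the underside, 75 mm behind the front edge, midway between the sides; z up.
- cork_pad: flat brown cork pad, fixed to the bench, 90 mm (its x) by 170 mm (its y), 6 mm thick, with nothing on it: the side area. Origin: centre of its underside; z up.
- bench_block: bare square steel bench block, fixed to the bench, 64 by 64 mm, 28 mm high. Origin: centre of its underside; x and y normal to its side faces, z up.
- wire_spool: spool of wire with two pale flanges, standing on its flange, 48 mm in diameter, 32 mm high, loose, on the middle bench mat. Not to be disturbed. Origin: centre of its underside.
There are look-alikes about, which are no part of the job. What is shaped like the bench_block but purple is not meant.

How it is judged:
On the way, in this order (a step that is already met when the one before it is completed fails the run):
1. the jar and the bur box both stand on the cork pad, released, while the cube is still where it was in the tray (x of jar in the frame of cork_pad between -0.045 and 0.045 m and y of jar in the frame of cork_pad between -0.085 and 0.085 m and z of jar in the frame of cork_pad between 0.002 and 0.011 m and angle between each of jar, bur_box's own z axis and vertical below 0.12 rad and linear speed of each of jar, bur_box below 0.02 m/s and contact force between the fingers and jar below 0.3 N and x of bur_box in the frame of cork_pad between -0.045 and 0.045 m and y of bur_box in the frame of cork_pad between -0.085 and 0.085 m and z of bur_box in the frame of cork_pad between 0.002 and 0.011 m and contact force between the fingers and bur_box below 0.3 N and distance of doming_cube from where it was at the start of the episode below 0.02 m), for 0.2 s.
2. the doming cube stands in the middle of the bench block, released, while the jar and the bur box still stand on the pad (horizontal distance between doming_cube and bench_block below 0.01 m and z of doming_cube in the frame of bench_block between 0.024 and 0.033 m and angle between doming_cube's own z axis and vertical below 0.1 rad and linear speed of each of doming_cube, jar, bur_box below 0.02 m/s and contact force between the fingers and doming_cube below 0.3 N and x of jar in the frame of cork_pad between -0.045 and 0.045 m and y of jar in the frame of cork_pad between -0.085 and 0.085 m and z of jar in the frame of cork_pad between 0.002 and 0.011 m and angle between each of jar, bur_box's own z axis and vertical below 0.12 rad and contact force between the fingers and jar below 0.3 N and x of bur_box in the frame of cork_pad between -0.045 and 0.045 m and y of bur_box in the frame of cork_pad between -0.085 and 0.085 m and z of bur_box in the frame of cork_pad between 0.002 and 0.011 m and contact force between the fingers and bur_box below 0.3 N), for 0.2 s.
At the end, for the whole second after the job is handed in: Cube upright on the bench block, centred within 10 mm; jar and bur box upright in the tray, each within 12 mm of its start, the box turned less than 0.2 rad from the tray's front-to-back direction; spool within 15 mm of its start; all released and at rest (horizontal distance between doming_cube and bench_block below 0.01 m and z of doming_cube in the frame of bench_block between 0.024 and 0.033 m and angle between each of doming_cube, jar, bur_box's own z axis and vertical below 0.1 rad and linear speed of each of doming_cube, jar, bur_box below 0.02 m/s and contact force between the fingers and doming_cube below 0.3 N and distance of each of jar, bur_box from where it was at the start of the episode below 0.012 m and contact force between the fingers and jar below 0.3 N and contact force between the fingers and bur_box below 0.3 N and angle between the x axis of bur_box and the y axis of tray, either way round below 0.2 rad and distance of wire_spool from where it was at the start of the episode below 0.015 m); the robot touches nothing.
It fails at once if the jar, the bur box or the cube is tipped by more than 0.5 rad (angle between any of jar, bur_box, doming_cube's own z axis and vertical above 0.5 rad).
It fails at once if the wire spool is moved by more than 15 mm (distance of wire_spool from where it was at the start of the episode above 0.015 m).
It also fails if it takes over 138 s, if anything falls off the work surface, if the arm or the gripper's body presses on something with over 40 N, if the wrist force passes 120 N, or if a joint passes its speed limit or range.

## Working session

There is one attempt and no reset: what is moved stays moved. The work goes in short steps, Python scripts to look and compute and a shell command to move; the robot and the scene stay as the last step left them, time stands still between calls to the robot, and variables do not carry over. Pictures are saved under pics/ and viewed, about 12 in all and at most 16, crops included, and the job is handed in when it is done.

```bash
ls; mkdir -p pics
cat > h.py <<'E'
import numpy as np, cv2
from workcell import get_obs, eyes, finish_job, search_frame, trace
from scipy.spatial.transform import Rotation as R
def cam(n):
    m=eyes.camera_model(n); Rm=np.array(m["rotation"],float)
    if Rm.size==4: Rm=R.from_quat(Rm,scalar_first=True).as_matrix()
    return np.array(m["camera_matrix"]),np.array(m["position"]),Rm.reshape(3,3)
def cloud(n,d):
    K,p,Rm=cam(n); v,u=np.mgrid[:d.shape[0],:d.shape[1]]
    c=np.stack([(u-K[0,2])/K[0,0]*d,-(v-K[1,2])/K[1,1]*d,-d],-1)
    return c@Rm.T+p
def w(n,l):
    K,p,Rm=cam(n); return Rm@np.array(l)+p
E
python3 - <<'E'
from h import *
print(get_obs())
print(eyes.camera_model("top")); print(eyes.camera_model("scene"))
for n in ["top","scene"]:
    b,d=eyes.read_camera(n); cv2.imwrite(f"pics/{n}0.png",b); np.save(f"{n}_d.npy",d); np.save(f"{n}_b.npy",b)
    for t in ["jar","bur_box","doming_cube","tray","cork_pad","bench_block","wire_spool"]:
        print(n,t,[(np.round(w(n,r["location"]),3).tolist(),round(r["p"],2)) for r in search_frame(t,n)][:4])
print(get_obs()["t"])
E
```

```text
pics
{'t': 0.0, 'joint_pos': array([-1.31239241e+00,  3.53647967e-01,  1.63413674e+00, -2.12090059e-05,
        1.15521493e+00, -2.39755249e-03]), 'qvel': array([-7.85011320e-04, -1.35416490e-03,  3.77264456e-04, -4.79520889e-04,
       -9.64350784e-05,  8.31118413e-04]), 'tau': array([ 1.75280067e-03, -5.93832815e+01, -3.34209502e+01,  7.00382679e-02,
        2.33402755e-02, -6.37653557e-05]), 'tool_pos': array([ 0.16103002, -0.60339559,  0.22786269]), 'tcp_rot': array([-6.96499953e-04,  9.91509062e-01,  1.30035705e-01, -9.94232028e-05]), 'contact_force': array([-0.09347679, -0.19195082,  1.15161479]), 'wrist_torque': array([-0.00057924, -0.04388646, -0.08033586]), 'gripper_width': 0.09172352258811076}
{'camera_matrix': array([[385.43230278,   0.        , 278.141157  ],
       [  0.        , 385.43230278, 211.37729337],
       [  0.        ,   0.        ,   1.        ]]), 'position': array([ 0.2983339 , -0.23469245,  1.06966169]), 'rotation': array([ 0.73083048,  0.08135316, -0.07793241, -0.67319761])}
{'camera_matrix': array([[528.32485381,   0.        , 279.57372669],
       [  0.
[... 381 characters left out ...]
0.018], 0.83)]
top cork_pad [([0.431, -0.289, 0.008], 0.97)]
top bench_block [([0.603, -0.28, 0.027], 0.77), ([0.56, -0.59, 0.026], 0.71), ([0.435, 0.07, 0.082], 0.66), ([0.454, -0.68, 0.029], 0.65)]
top wire_spool [([0.574, -0.077, 0.033], 0.76)]
scene jar [([0.43, 0.068, 0.059], 0.65)]
scene bur_box [([0.431, 0.166, 0.043], 0.81)]
scene doming_cube [([0.469, 0.14, 0.06], 0.47)]
scene tray [([0.45, 0.098, 0.016], 0.92), ([0.472, 0.139, 0.062], 0.64)]
scene cork_pad [([0.427, -0.286, 0.004], 0.92), ([0.43, 0.065, 0.058], 0.19)]
scene bench_block [([0.55, -0.603, 0.025], 0.72), ([0.439, -0.683, 0.027], 0.62), ([0.603, -0.275, 0.024], 0.61)]
scene wire_spool [([0.572, -0.081, 0.036], 0.5)]
0.8
```

View pics/top0.png

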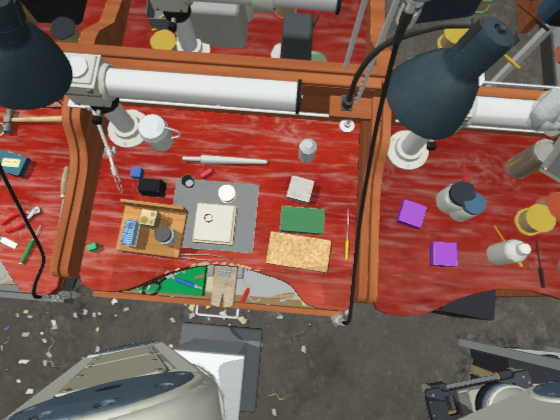

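View pics/scene0.png

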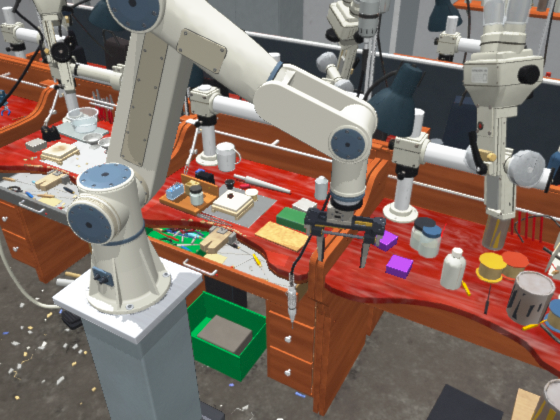

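The top picture shows:
- **Tray:** (152,228), with the jar at (164,236), the blue bur box at (129,233) and the cube at (148,217).
- **Cork pad:** (298,252).
- **Bench block:** the steel one is at (300,188). The look-alikes are purple, at (411,214) and (444,254).
- **Wire spool:** (227,193).
- **Other possible jars:** the ones at (461,200) and the cup at (155,130) don't fit the description.

Next I'll check a close crop and the heights of the obstacles.

Run:
```python
from h import *
d=np.load("top_d.npy"); b=np.load("top_b.npy"); P=cloud("top",d)
cv2.imwrite("pics/crop0.png",cv2.resize(b[120:290,70:370],None,fx=2.6,fy=2.6,interpolation=cv2.INTER_CUBIC))
# max-height grid, x rows 0.3..0.75, y cols
ok=d>0; H={}
for x in np.arange(.20,.85,.05):
    row=[]
    for y in np.arange(.30,-.76,-.05):
        m=ok&(abs(P[...,0]-x)<.025)&(abs(P[...,1]-y)<.025)
        row.append("%4d"%(1000*P[...,2][m].max()) if m.any() else "   .")
    print("%.2f"%x,*row)
print("y   ",*["%4d"%(100*y) for y in np.arange(.30,-.76,-.05)])
def pr(name,m):
    q=P[m&ok]; r=cv2.minAreaRect(q[:,:2].astype(np.float32)); print(name,len(q),np.round(r[0],4),np.round(r[1],4),round(r[2],1),"z",np.round(np.median(q[:,2]),4))
X,Y,Z=P[...,0],P[...,1],P[...,2]
box=lambda x,y,r,z0,z1:(abs(X-x)<r)&(abs(Y-y)<r)&(Z>z0)&(Z<z1)
pr("block",box(.603,-.28,.06,.022,.034)); pr("pad",box(.43,-.289,.1,.003,.011)&(X<.49))
pr("cube",box(.482,.119,.03,.052,.068)); pr("spool",box(.574,-.077,.04,.025,.04))
pr("jar",box(.437,.07,.035,.07,.09)); pr("bur",box(.436,.168,.045,.045,.075))
```

```text
0.20 -789 -787 -784 -789  395  533  669  799  843 -783 -786 -790 -790 -789 -786  607  638  643  580  349  348 -786
0.25  -66  -64  -64  -64  -64  -62  -63   -2  867  881  878  -63  -62  -60   70   67 -790 -791  563 -788 -786 -782
0.30   54    4    5    3    2  -63  -64    0    0  -63  -63  -64    5    5   88   83   56    4    5    5    2 -792
0.35   63    3    5    5    4    5    6   14   15    3    3    5    6    5  111  100   64    5    6    5    5    6
0.40   63   22   53   55   80   83   10    9    8    6    9   12   10   11  135  109   65    5    5    5    5    6
0.45   62    4   63   64   85   84   48   48   47    7   10   11   12   11  163   62   65    5    5   34   35    5
0.50   60    4   61   64   63   60   55   53   47    6    8   41   42   40  205   63   64    6   29   32   34    4
0.55   63   33   61   59   60   56   46   47   45    7    5   40   40   43  257   63   63   34   35   29   95   97
0.60  398   74   44   54   53   35   34   39   38    7    5   33   32    7  312   71   72   32   33   95   97   98
0.65  465  457   33    4    5   24   26   21   18    4    4   33   32    4  382  426  441  440  369   92   96   95
0.70  486  542  311  112  111   22   28   26   21   19   10  278   88    6  613  452  519  538  516  298    4  306
0.75  439  542  538  294  295  294  294  295  294  293  293  300   85    6  609  452  547  542  528  304  297  327
0.80  310  401  311  288  288  288  288  289  288  288  287  295  128  325  503  491  512  529   15  287  290  314
y      30   25   20   15   10    5    0   -4   -9  -14  -19  -24  -29  -34  -39  -44  -49  -54  -59  -64  -69  -74
block 544 [ 0.5938 -0.2826] [0.1055 0.1007] 89.1 z 0.0284
pad 1964 [ 0.4084 -0.2891] [0.1554 0.1982] 0.8 z 0.006
cube 258 [0.4855 0.1255] [0.0434 0.0424] 84.7 z 0.0594
spool 249 [ 0.5687 -0.0723] [0.0656 0.0643] 85.5 z 0.0332
jar 232 [0.442  0.0744] [0.0426 0.0414] 83.0 z 0.08
bur 353 [0.4452 0.1578] [0.0662 0.0733] 86.5 z 0.0507
```

View pics/crop0.png

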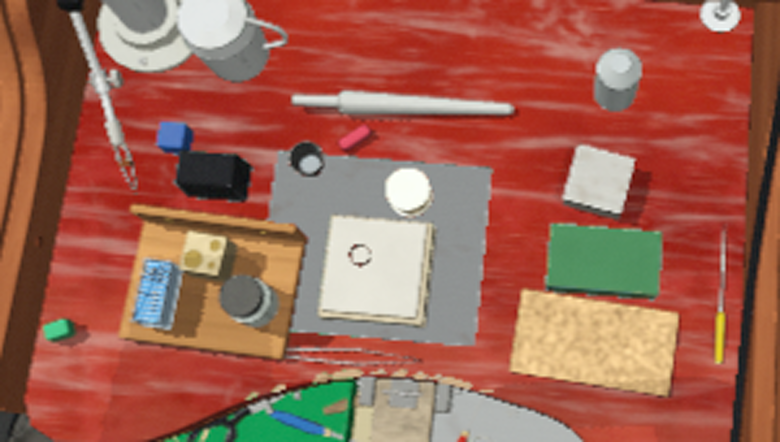

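The crop confirms the pale steel block at (600,180), cork pad (595,340), cube (205,252), jar (247,298), box (157,293) and spool (408,190). A slanted lamp cord near y≈-0.39 is a hazard, so I'll measure it and work out the first move.

```bash
cat >> h.py <<'E'
def goto(x,y,z,yaw,frm=None):
    "tool-frame shift/turn to a tool-down TCP pose, yaw=deg of tool y axis (mod 180)"
    o=get_obs(); p,Rc=np.array(o["tool_pos"]),R.from_quat(o["tcp_rot"],scalar_first=True)
    if frm: p=np.array(frm[:3]); Rc=down(frm[3])
    best=min((down(yaw+k) for k in (0,180)),key=lambda T:(Rc.inv()*T).magnitude())
    s=Rc.inv().apply(np.array([x,y,z])-p); r=(Rc.inv()*best).as_rotvec()
    print("shift",np.round(s,4),"turn",np.round(r,4),"rows>=",int(np.ceil(max(np.linalg.norm(s)/.0417,np.linalg.norm(r)/.125))))
def down(yaw): # tool y at yaw, z down
    a=np.radians(yaw); y=np.array([np.cos(a),np.sin(a),0]); z=np.array([0,0,-1.]); return R.from_matrix(np.stack([np.cross(y,z),y,z],1))
E
python3 - <<'E'
from h import *
d=np.load("top_d.npy"); P=cloud("top",d); ok=d>0
for x in np.arange(.25,.73,.04):
    m=ok&(abs(P[...,0]-x)<.012)&(abs(P[...,1]+.385)<.045)&(P[...,2]>.05)
    q=P[m]; print(round(x,2),len(q),np.round(q[:,1:].min(0),3) if len(q) else "",np.round(q[:,1:].max(0),3) if len(q) else "")
# tray yaw from floor
m=ok&(abs(P[...,0]-.46)<.12)&(abs(P[...,1]-.12)<.13)&(abs(P[...,2]-.018)<.006)
m=cv2.morphologyEx(m.astype(np.uint8),cv2.MORPH_OPEN,np.ones((3,3),np.uint8))>0
print("tray",cv2.minAreaRect(P[m][:,:2].astype(np.float32)))
goto(.161,-.604,.30,-75); goto(.40,.11,.32,90,frm=(.161,-.604,.30,-75))
E
```

```text
0.25 15 [-0.423  0.054] [-0.415  0.07 ]
0.29 38 [-0.426  0.068] [-0.418  0.079]
0.33 38 [-0.426  0.08 ] [-0.417  0.097]
0.37 39 [-0.425  0.097] [-0.416  0.115]
0.41 39 [-0.425  0.117] [-0.415  0.132]
0.45 44 [-0.423  0.138] [-0.414  0.156]
0.49 49 [-0.422  0.163] [-0.412  0.185]
0.53 54 [-0.42   0.193] [-0.41  0.22]
0.57 62 [-0.417  0.231] [-0.408  0.264]
0.61 69 [-0.415  0.277] [-0.406  0.313]
0.65 83 [-0.413  0.325] [-0.404  0.363]
0.69 189 [-0.43   0.379] [-0.402  0.433]
tray ((0.45582613348960876, 0.12514089047908783), (0.1763407289981842, 0.1277126520872116), 87.40242004394531)
shift [-0.0002  0.0001 -0.0714] turn [ 0.     0.    -0.001] rows>= 2
shift [ 0.4157 -0.6278 -0.02  ] turn [0.     0.     0.2618] rows>= 19
```

```bash
python3 -m crank '[[[0,0,-0.07,0,0,0,0.0919],[0,0,-0.07,0,0,0,0.0919],[0.06,-0.09,-0.09,0,0,0.05,0.0919],[0.11,-0.16,-0.09,0,0,0.1,0.0919],[0.17,-0.25,-0.09,0,0,0.15,0.0919],[0.23,-0.35,-0.09,0,0,0.2,0.0919],[0.29,-0.44,-0.09,0,0,0.262,0.0919],[0.35,-0.53,-0.09,0,0,0.262,0.0919],[0.416,-0.628,-0.09,0,0,0.262,0.0919],[0.416,-0.628,-0.09,0,0,0.262,0.0919],[0.416,-0.628,-0.09,0,0,0.262,0.0919],[0.416,-0.628,-0.09,0,0,0.262,0.0919]]]'
python3 - <<'E'
from h import *
print(cam("wrist")); goto(.40,.11,.32,90)
E
```

```text
t: 1.8
tool_pos: [0.294, -0.2082, 0.3155]
tcp_rot: [0.0, 1.0, -0.001, 0.001]
contact_force: [1.8, 0.4, -0.4]
gripper_width: 0.0918
(array([[329.37407331,   0.        , 275.35563107],
       [  0.        , 329.37407331, 214.15879658],
       [  0.        ,   0.        ,   1.        ]]), array([ 0.37596103, -0.20879138,  0.47073701]), array([[-1.93838401e-03,  9.57109208e-01,  2.89720912e-01],
       [-9.99998006e-01, -1.99440912e-03, -1.01866345e-04],
       [ 4.80324815e-04, -2.89720532e-01,  9.57111165e-01]]))
shift [ 0.1053 -0.3184 -0.0045] turn [ 0.0005 -0.001  -0.0021] rows>= 9
```

```bash
python3 -m crank '[[[0.04,-0.06,0,0,0,0,0.0919],[0.06,-0.1,0,0,0,0,0.0919],[0.08,-0.14,0,0,0,0,0.0919],[0.1,-0.18,0.01,0,0,0,0.0919],[0.12,-0.22,0.02,0,0,0,0.0919],[0.14,-0.26,0.03,0,0,0,0.0919],[0.16,-0.3,0.04,0,0,0,0.0919],[0.19,-0.323,0.05,0,0,0,0.0919],[0.19,-0.323,0.05,0,0,0,0.0919],[0.19,-0.323,0.05,0,0,0,0.0919],[0.19,-0.323,0.05,0,0,0,0.0919],[0.19,-0.323,0.05,0,0,0,0.0919]]]'
python3 - <<'E'
from h import *
print(get_obs()["tool_pos"])
C=cam("wrist"); b,d=eyes.read_camera("wrist"); P=cloud("wrist",d); ok=d>0
cv2.imwrite("pics/wrist1.png",b); X,Y,Z=P[...,0],P[...,1],P[...,2]
for t in ["jar","bur_box","doming_cube","tray"]:
    r=trace(t,"wrist"); s=search_frame(t,"wrist")
    if not r: print(t,"none",s[:1]); continue
    m=r[0]["pixels"]&ok; q=P[m]; 
    print(t,round(r[0]["p"],2),np.round(w("wrist",s[0]["location"]),4) if s else "", "zpct",np.round(np.percentile(q[:,2],[2,50,90,98]),4))
    for zl,zh in {"jar":[(.076,.088)],"bur_box":[(.045,.075),(.02,.045)],"doming_cube":[(.055,.066)],"tray":[(.012,.024),(.053,.064)]}[t]:
        k=q[(q[:,2]>zl)&(q[:,2]<zh)]
        if len(k)>20:
            rr=cv2.minAreaRect(k[:,:2].astype(np.float32)); print("   ",zl,zh,len(k),np.round(rr[0],4),np.round(rr[1],4),round(rr[2],2),np.round(np.percentile(k,[2,98],axis=0),4).tolist())
E
```

```text
t: 2.8
tool_pos: [0.4838, 0.1127, 0.2649]
tcp_rot: [0.0, 1.0, -0.0, -0.001]
contact_force: [0.2, -0.2, -0.5]
gripper_width: 0.0921
[0.48381929 0.11266972 0.26492751]
jar 0.63 [0.4535 0.0776 0.0779] zpct [0.0261 0.0798 0.0811 0.0816]
    0.076 0.088 1153 [0.4425 0.0766] [0.0423 0.042 ] 0.67 [[0.4231, 0.0577, 0.0781], [0.4619, 0.0965, 0.0818]]
bur_box 0.59 [0.4504 0.1744 0.0571] zpct [0.0178 0.05   0.0527 0.0612]
    0.045 0.075 1445 [0.4434 0.1766] [0.0298 0.0677] 87.7 [[0.4103, 0.1615, 0.0465], [0.4766, 0.1913, 0.0616]]
    0.02 0.045 226 [0.4438 0.1763] [0.0294 0.0672] 87.96 [[0.413, 0.1607, 0.0212], [0.4774, 0.1898, 0.0445]]
doming_cube none [{'location': [-0.013, 0.0292, -0.368], 'p': 0.71}]
tray 0.72 [0.485  0.1299 0.0186] zpct [0.0114 0.0177 0.0568 0.0582]
    0.012 0.024 7798 [0.4604 0.1274] [0.1762 0.137 ] 87.28 [[0.3941, 0.0422, 0.0157], [0.516, 0.2127, 0.0193]]
    0.053 0.064 1501 [0.474  0.1263] [0.175  0.1099] 87.42 [[0.516, 0.0409, 0.0541], [0.5314, 0.2073, 0.059]]
```

View pics/wrist1.png

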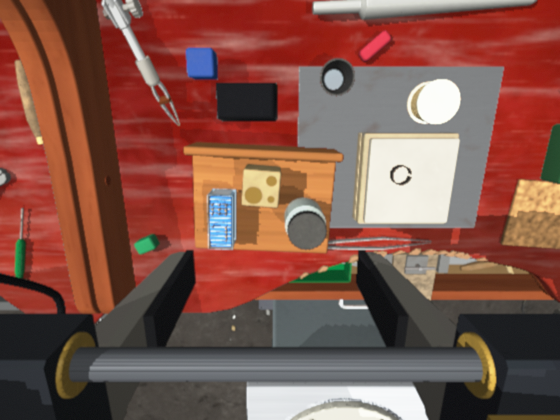

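The view is clear, with the jar at (306,225), box at (222,218), cube at (261,186). The measured sizes match: lid 42 mm, box 30×67 mm, floor 176×137 mm. I'll take the jar first.

Run:
```python
from h import *
goto(.4425,.0766,.13,87.5); goto(.4425,.0766,.05,87.5)
```

```text
shift [-0.0418  0.0359  0.1355] turn [-0.0001 -0.0005  0.0416] rows>= 4
shift [-0.0419  0.0359  0.2155] turn [-0.0001 -0.0005  0.0416] rows>= 6
```

```bash
python3 -m crank '[[[-0.015,0.012,0.03,0,0,0.02,0.072],[-0.03,0.025,0.065,0,0,0.042,0.072],[-0.042,0.036,0.1,0,0,0.042,0.072],[-0.042,0.036,0.12,0,0,0.042,0.072],[-0.042,0.036,0.135,0,0,0.042,0.072],[-0.042,0.036,0.135,0,0,0.042,0.072],[-0.042,0.036,0.135,0,0,0.042,0.072],[-0.042,0.036,0.135,0,0,0.042,0.072]]]'
python3 - <<'E'
from h import *
goto(.4425,.0766,.05,87.5)
E
```

```text
t: 3.92
tool_pos: [0.4432, 0.077, 0.1312]
tcp_rot: [-0.0, 1.0, -0.022, 0.001]
contact_force: [-0.4, 0.2, 0.2]
gripper_width: 0.0716
shift [-0.0008  0.0005  0.0812] turn [-0.0003 -0.0013  0.0004] rows>= 2
```

```bash
python3 -m crank '[[[0,0,0.025,0,0,0,0.072],[0,0,0.05,0,0,0,0.072],[0,0,0.07,0,0,0,0.072],[0,0,0.081,0,0,0,0.072],[0,0,0.081,0,0,0,0.072],[0,0,0.081,0,0,0,0.072],[0,0,0.081,0,0,0,0.046],[0,0,0.081,0,0,0,0.046],[0,0,0.081,0,0,0,0.03],[0,0,0.081,0,0,0,0.03],[0,0,0.081,0,0,0,0.03],[0,0,0.081,0,0,0,0.03]]]' 15
python3 -m crank '[[[0,0,0,0,0,0,0.03],[0,0,0,0,0,0,0.03],[0,0,-0.01,0,0,0,0.03],[0,0,-0.025,0,0,0,0.03],[0,0,-0.05,0,0,0,0.03],[0,0,-0.08,0,0,0,0.03],[0,0,-0.11,0,0,0,0.03],[0,0,-0.12,0,0,0,0.03],[0,0,-0.12,0,0,0,0.03],[0,0,-0.12,0,0,0,0.03]]]' 15
python3 - <<'E'
from h import *
print(get_obs()["gripper_width"]); goto(.425,-.312,.17,0)
E
```

```text
t: 4.92
tool_pos: [0.443, 0.077, 0.0499]
tcp_rot: [-0.0, 1.0, -0.022, 0.001]
contact_force: [-0.0, -0.3, 8.0]
gripper_width: 0.0466
t: 5.75
tool_pos: [0.4423, 0.0769, 0.1692]
tcp_rot: [-0.0, 1.0, -0.022, 0.0]
contact_force: [-0.2, -0.4, -0.7]
gripper_width: 0.047
0.04696968119493176
shift [-0.0005  0.3893 -0.0009] turn [-8.0000e-04 -5.0000e-04  1.5276e+00] rows>= 13
```

```bash
python3 -m crank '[[[0,0.02,0,0,0,-0.11,0.03],[0,0.05,0,0,0,-0.22,0.03],[0,0.08,0,0,0,-0.33,0.03],[0,0.11,0,0,0,-0.44,0.03],[0,0.14,0,0,0,-0.55,0.03],[0,0.17,0,0,0,-0.66,0.03],[0,0.19,0,0,0,-0.77,0.03],[0,0.21,0,0,0,-0.88,0.03],[0,0.23,0,0,0,-0.99,0.03],[0,0.24,0,0,0,-1.1,0.03],[0,0.25,0,0,0,-1.2,0.03],[0,0.25,0,0,0,-1.2,0.03]]]'
python3 - <<'E'
from h import *
goto(.425,-.312,.17,0); print(cam("wrist")[1], get_obs()["joint_pos"].round(2))
E
```

```text
t: 6.75
tool_pos: [0.4304, -0.1738, 0.1672]
tcp_rot: [-0.001, 0.836, 0.548, -0.001]
contact_force: [-0.3, 0.1, -1.4]
gripper_width: 0.0466
shift [-0.1289  0.0503 -0.0029] turn [-3.300e-03 -2.000e-04 -4.107e-01] rows>= 4
[ 0.46339641 -0.09885752  0.3222984 ] [-0.39  0.18  2.03 -0.    0.94  0.02]
```

```bash
python3 -m crank '[[[-0.03,0.012,0,0,0,-0.1,0.03],[-0.06,0.025,0,0,0,-0.2,0.03],[-0.095,0.037,0,0,0,-0.3,0.03],[-0.129,0.05,0,0,0,-0.41,0.03],[-0.129,0.05,0,0,0,-0.41,0.03],[-0.129,0.05,0,0,0,-0.41,0.03],[-0.129,0.05,0,0,0,-0.41,0.03]]]'
python3 - <<'E'
from h import *
b,d=eyes.read_camera("wrist"); cv2.imwrite("pics/wrist2.png",b); P=cloud("wrist",d); ok=d>0
for t in ["cork_pad","bench_block","jar"]:
    r=trace(t,"wrist")
    for e in r[:2]:
        m=e["pixels"]&ok; q=P[m]
        rr=cv2.minAreaRect(q[:,:2].astype(np.float32)); print(t,round(e["p"],2),np.round(rr[0],4),np.round(rr[1],4),round(rr[2],2),"z",np.round(np.percentile(q[:,2],[2,50,98]),4))
goto(.425,-.312,.17,0)
E
```

```text
t: 7.33
tool_pos: [0.4246, -0.3099, 0.1678]
tcp_rot: [-0.002, 0.71, 0.704, -0.0]
contact_force: [0.4, -0.1, -1.6]
gripper_width: 0.0467
cork_pad 0.65 [ 0.4351 -0.2806] [0.1671 0.092 ] 85.66 z [0.0038 0.0054 0.0069]
bench_block 0.64 [ 0.6193 -0.2768] [0.0713 0.0872] 78.85 z [0.0026 0.0277 0.0294]
jar 0.92 [ 0.4262 -0.3635] [0.1549 0.0955] 89.94 z [0.1448 0.1975 0.1991]
shift [-0.0022 -0.0005 -0.0011] turn [-0.0006 -0.0006 -0.004 ] rows>= 1
```

View pics/wrist2.png

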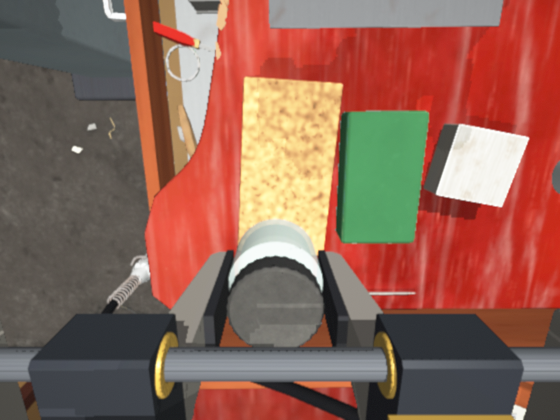

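The pad is centred near (0.435,-0.281), and the jar hangs over its right part at about (277,300). Lowering and releasing it.

```bash
python3 -m crank '[[[0,0,0.03,0,0,0,0.03],[0,0,0.06,0,0,0,0.03],[0,0,0.09,0,0,0,0.03],[0,0,0.11,0,0,0,0.03],[0,0,0.12,0,0,0,0.03],[0,0,0.125,0,0,0,0.03],[0,0,0.128,0,0,0,0.03],[0,0,0.129,0,0,0,0.03],[0,0,0.129,0,0,0,0.03],[0,0,0.129,0,0,0,0.03]]]'
python3 -m crank '[[[0,0,0,0,0,0,0.055],[0,0,0,0,0,0,0.062],[0,0,0,0,0,0,0.068],[0,0,0,0,0,0,0.072],[0,0,0,0,0,0,0.072],[0,0,0,0,0,0,0.072],[0,0,-0.03,0,0,0,0.072],[0,0,-0.06,0,0,0,0.072],[0,0,-0.1,0,0,0,0.072],[0,0,-0.13,0,0,0,0.072],[0,0,-0.13,0,0,0,0.072],[0,0,-0.13,0,0,0,0.072]]]'
python3 - <<'E'
from h import *
goto(.4434,.1766,.15,90-2.5)
goto(.4434,.1766,.15,90-2.5,frm=(.425,-.15,.17,30))
E
```

```text
t: 8.37
tool_pos: [0.4261, -0.3115, 0.0413]
tcp_rot: [0.001, 0.709, 0.706, 0.0]
contact_force: [-0.3, -0.4, 0.1]
gripper_width: 0.047
t: 9.37
tool_pos: [0.4264, -0.3118, 0.1719]
tcp_rot: [0.002, 0.709, 0.706, 0.0]
contact_force: [0.4, 0.8, -0.2]
gripper_width: 0.0717
shift [0.4885 0.015  0.0208] turn [ 7.0000e-04  4.3000e-03 -1.5311e+00] rows>= 13
shift [0.2736 0.1792 0.02  ] turn [ 0.      0.     -1.0036] rows>= 9
```

```bash
python3 -m crank '[[[0.02,0,0,0,0,0.11,0.072],[0.06,0,0,0,0,0.22,0.072],[0.1,0,0,0,0,0.33,0.072],[0.14,0,0,0,0,0.44,0.072],[0.18,0,0,0,0,0.55,0.072],[0.22,0,0,0,0,0.66,0.072],[0.26,0,0,0,0,0.77,0.072],[0.3,0.005,0,0,0,0.88,0.072],[0.34,0.01,0,0,0,0.99,0.072],[0.38,0.017,0,0,0,1.1,0.072],[0.42,0.017,0,0,0,1.21,0.06],[0.46,0.017,0,0,0,1.32,0.05]]]'
python3 - <<'E'
from h import *
goto(.4434,.1766,.13,90-2.5)
E
```

```text
t: 10.37
tool_pos: [0.4425, 0.1125, 0.1686]
tcp_rot: [0.0, 0.99, 0.143, -0.001]
contact_force: [0.5, -0.7, 0.4]
gripper_width: 0.061
shift [ 0.0191 -0.0612  0.0386] turn [0.0004 0.0024 0.331 ] rows>= 3
```

```bash
python3 -m crank '[[[0.008,-0.02,0.01,0,0,0.1,0.05],[0.015,-0.04,0.02,0,0,0.2,0.05],[0.017,-0.05,0.03,0,0,0.28,0.05],[0.017,-0.05,0.035,0,0,0.3,0.05],[0.017,-0.05,0.035,0,0,0.3,0.05],[0.017,-0.05,0.035,0,0,0.3,0.05],[0.017,-0.05,0.035,0,0,0.3,0.05]]]'
python3 - <<'E'
from h import *
goto(.4434,.1766,.036,90-2.5)
b,d=eyes.read_camera("top"); P=cloud("top",d)
r=trace("jar","top")
for e in r[:2]:
    q=P[e["pixels"]&(d>0)]; q=q[q[:,2]>q[:,2].max()-.008]; print("jar",e["p"],cv2.minAreaRect(q[:,:2].astype(np.float32)),q[:,2].max())
E
```

```text
t: 10.95
tool_pos: [0.4453, 0.1629, 0.1352]
tcp_rot: [0.0, 1.0, -0.003, -0.0]
contact_force: [0.4, -0.1, 0.3]
gripper_width: 0.0498
shift [-0.002  -0.0137  0.0992] turn [0.0003 0.0005 0.0373] rows>= 3
jar 0.61 ((0.4409056007862091, -0.32308438420295715), (0.030208934098482132, 0.006517663132399321), 63.2699089050293) 0.07070153191979167
jar 0.54 ((0.42479407787323, -0.3149339258670807), (0.0417318120598793, 0.04075230658054352), 71.08057403564453) 0.0736223221972051
```

Jar stands on the pad: lid top is at 0.07, centred at (0.425,-0.315). Now the box.

```bash
python3 -m crank '[[[-0.001,-0.007,0,0,0,0.02,0.05],[-0.002,-0.014,0,0,0,0.037,0.05],[-0.002,-0.014,0,0,0,0.037,0.05],[-0.002,-0.014,0.02,0,0,0.037,0.05],[-0.002,-0.014,0.045,0,0,0.037,0.05],[-0.002,-0.014,0.07,0,0,0.037,0.05],[-0.002,-0.014,0.09,0,0,0.037,0.05],[-0.002,-0.014,0.098,0,0,0.037,0.05],[-0.002,-0.014,0.098,0,0,0.037,0.05],[-0.002,-0.014,0.098,0,0,0.037,0.05]]]' 12
python3 -m crank '[[[0,0,0,0,0,0,0.04],[0,0,0,0,0,0,0.034],[0,0,0,0,0,0,0.02],[0,0,0,0,0,0,0.02],[0,0,0,0,0,0,0.02],[0,0,0,0,0,0,0.02]]]' 12
python3 -c "
from h import *
print(get_obs()['tool_pos'],R.from_quat(get_obs()['tcp_rot'],scalar_first=True).as_matrix().round(3).tolist())"
```

```text
t: 11.88
tool_pos: [0.4438, 0.1775, 0.0376]
tcp_rot: [0.0, 1.0, -0.022, -0.0]
contact_force: [-0.4, -0.0, 0.2]
gripper_width: 0.0498
t: 12.38
tool_pos: [0.4442, 0.178, 0.0382]
tcp_rot: [-0.0, 1.0, -0.022, 0.001]
contact_force: [-0.4, -1.0, 8.2]
gripper_width: 0.0292
[0.4441531  0.17799349 0.03816763] [[0.999, -0.044, 0.001], [-0.044, -0.999, 0.0], [0.001, -0.001, -1.0]]
```

```bash
python3 -m crank '[[[0,0,-0.01,0,0,0,0.02],[0,0,-0.03,0,0,0,0.02],[0,0,-0.06,0,0,0,0.02],[0,0,-0.1,0,0,0,0.02],[0,0,-0.13,0,0,0,0.02],[0,0.03,-0.13,0,0,-0.11,0.02],[0,0.06,-0.13,0,0,-0.22,0.02],[0,0.09,-0.13,0,0,-0.33,0.02],[0,0.12,-0.13,0,0,-0.44,0.02],[0,0.15,-0.13,0,0,-0.55,0.02],[0,0.18,-0.13,0,0,-0.66,0.02],[0,0.18,-0.13,0,0,-0.66,0.02]]]' 12
python3 -m crank '[[[-0.02,0.02,0,0,0,-0.11,0.02],[-0.04,0.04,0,0,0,-0.22,0.02],[-0.06,0.06,0,0,0,-0.33,0.02],[-0.08,0.08,0,0,0,-0.44,0.02],[-0.1,0.1,0,0,0,-0.55,0.02],[-0.11,0.12,0,0,0,-0.66,0.02],[-0.11,0.12,0,0,0,-0.77,0.02],[-0.11,0.12,0,0,0,-0.88,0.02],[-0.11,0.12,0,0,0,-0.95,0.02],[-0.11,0.12,0,0,0,-0.95,0.02],[-0.11,0.12,0,0,0,-0.95,0.02]]]'
python3 - <<'E'
from h import *
goto(.436,-.236,.17,0)
E
```

```text
t: 13.38
tool_pos: [0.4349, -0.0057, 0.168]
tcp_rot: [0.001, 0.952, 0.307, -0.0]
contact_force: [0.2, 1.0, -1.5]
gripper_width: 0.0294
t: 14.3
tool_pos: [0.4151, -0.1632, 0.1676]
tcp_rot: [0.0, 0.71, 0.704, 0.0]
contact_force: [-1.0, 0.9, -0.9]
gripper_width: 0.0297
shift [-0.0726  0.0215 -0.0024] turn [ 0.0003 -0.     -0.0084] rows>= 2
```

```bash
python3 -m crank '[[[-0.025,0.007,0,0,0,0,0.02],[-0.05,0.014,0,0,0,0,0.02],[-0.072,0.0215,0,0,0,0,0.02],[-0.072,0.0215,0,0,0,0,0.02],[-0.072,0.0215,0,0,0,0,0.02]]]'
python3 - <<'E'
from h import *
goto(.436,-.236,.027,0)
E
python3 -m crank '[[[0,0,0.03,0,0,0,0.02],[0,0,0.06,0,0,0,0.02],[0,0,0.09,0,0,0,0.02],[0,0,0.115,0,0,0,0.02],[0,0,0.13,0,0,0,0.02],[0,0,0.137,0,0,0,0.02],[0,0,0.137,0,0,0,0.02],[0,0,0.137,0,0,0,0.02]]]'
python3 - <<'E'
from h import *
goto(.436,-.236,.027,0)
E
```

```text
t: 14.72
tool_pos: [0.4363, -0.236, 0.1673]
tcp_rot: [-0.0, 0.71, 0.704, 0.0]
contact_force: [-1.1, 0.6, -1.1]
gripper_width: 0.0297
shift [-0.     -0.0003  0.1403] turn [-0.     -0.0002 -0.0091] rows>= 4
t: 15.38
tool_pos: [0.4362, -0.2352, 0.0307]
tcp_rot: [-0.0, 0.709, 0.705, 0.0]
contact_force: [0.2, 0.1, -0.7]
gripper_width: 0.0298
shift [-0.0008 -0.0002  0.0037] turn [-0.0001 -0.0002 -0.0054] rows>= 1
```

Lower 3 mm, release, rise, then go over the cube while looking at the result.

```bash
python3 -m crank '[[[0,0,0.003,0,0,0,0.02],[0,0,0.003,0,0,0,0.02],[0,0,0.003,0,0,0,0.035],[0,0,0.003,0,0,0,0.045],[0,0,0.003,0,0,0,0.05],[0,0,0.003,0,0,0,0.05],[0,0,-0.02,0,0,0,0.05],[0,0,-0.05,0,0,0,0.05],[0,0,-0.09,0,0,0,0.05],[0,0,-0.13,0,0,0,0.05],[0,0,-0.14,0,0,0,0.06],[0,0,-0.14,0,0,0,0.066]]]'
python3 -m crank '[[[0.03,0,0,0,0,0.11,0.066],[0.06,0,0,0,0,0.22,0.066],[0.09,0,0,0,0,0.33,0.066],[0.12,0,0,0,0,0.44,0.066],[0.15,0,0,0,0,0.55,0.066],[0.18,0,0,0,0,0.66,0.066],[0.21,0,-0.02,0,0,0.77,0.066],[0.24,0,-0.04,0,0,0.88,0.066],[0.27,0,-0.06,0,0,0.99,0.066],[0.3,0.01,-0.08,0,0,1.1,0.066],[0.32,0.02,-0.09,0,0,1.21,0.066],[0.34,0.03,-0.1,0,0,1.32,0.066]]]'
python3 - <<'E'
from h import *
goto(.49,.12,.27,87.5)
b,d=eyes.read_camera("top"); P=cloud("top",d); cv2.imwrite("pics/top2.png",cv2.resize(b[120:290,70:370],None,fx=2,fy=2))
for t,n in (("jar",.008),("bur_box",.025)):
  for e in trace(t,"top")[:2]:
    q=P[e["pixels"]&(d>0)]; q=q[q[:,2]>np.percentile(q[:,2],99)-n]; print(t,round(e["p"],2),cv2.minAreaRect(q[:,:2].astype(np.float32)),q[:,2].max())
E
```

```text
t: 16.38
tool_pos: [0.4381, -0.2368, 0.1735]
tcp_rot: [0.003, 0.709, 0.705, 0.001]
contact_force: [0.7, -1.3, -0.5]
gripper_width: 0.0614
t: 17.38
tool_pos: [0.4677, 0.1057, 0.2694]
tcp_rot: [0.0, 0.993, 0.12, -0.001]
contact_force: [-0.3, -0.3, -0.9]
gripper_width: 0.0656
shift [ 0.0251 -0.0085 -0.0006] turn [1.000e-04 1.200e-03 2.849e-01] rows>= 3
jar 0.8 ((0.42313462495803833, -0.31452205777168274), (0.039219558238983154, 0.04157225415110588), 3.4354352951049805) 0.0734110444641961
bur_box 0.8 ((0.435928076505661, -0.2387901395559311), (0.06635810434818268, 0.03003021515905857), 89.97584533691406) 0.05118996463204373
```

View pics/top2.png

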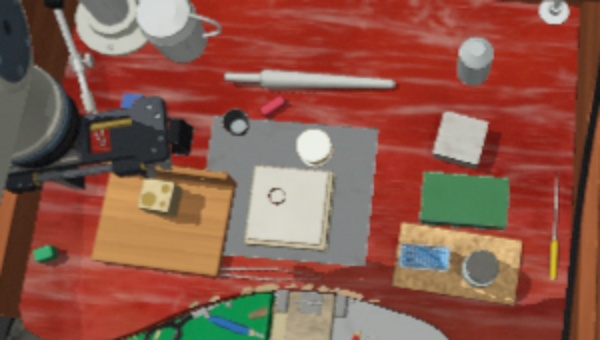

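Jar (480,268) and box (424,258) both stand on the pad, and the cube (160,195) is untouched. Next is a closer measurement of the cube.

```bash
python3 -m crank '[[[0.01,-0.004,0,0,0,0.1,0.066],[0.02,-0.008,0,0,0,0.2,0.066],[0.025,-0.008,0,0,0,0.27,0.066],[0.025,-0.008,0,0,0,0.27,0.066],[0.025,-0.008,0,0,0,0.27,0.066],[0.025,-0.008,0,0,0,0.27,0.066]]]'
python3 - <<'E'
from h import *
b,d=eyes.read_camera("wrist"); P=cloud("wrist",d); Z=P[...,2]
s=search_frame("doming_cube","wrist"); print([ (np.round(w("wrist",e["location"]),4),e["p"]) for e in s[:2]])
m=(d>0)&(abs(P[...,0]-.486)<.028)&(abs(P[...,1]-.126)<.035)&(Z>.054)&(Z<.066)
q=P[m]; print(cv2.minAreaRect(q[:,:2].astype(np.float32)),np.median(q[:,2]),np.percentile(q,[2,98],axis=0).round(4))
goto(.486,.126,.10,87.5)
E
```

```text
t: 18.03
tool_pos: [0.4892, 0.1171, 0.2691]
tcp_rot: [0.0, 1.0, -0.011, -0.001]
contact_force: [-0.4, 0.7, 0.4]
gripper_width: 0.0658
[(array([0.4898, 0.1258, 0.0582]), 0.89)]
((0.48611658811569214, 0.12860217690467834), (0.04203448072075844, 0.042184967547655106), 85.23841857910156) 0.05947888484796976 [[0.4665 0.108  0.0571]
 [0.5068 0.1486 0.0611]]
shift [-0.0036 -0.0086  0.1697] turn [0.0003 0.001  0.021 ] rows>= 5
```

```bash
python3 -m crank '[[[-0.003,-0.011,0.03,0,0,0.028,0.066],[-0.003,-0.011,0.065,0,0,0.028,0.066],[-0.003,-0.011,0.1,0,0,0.028,0.066],[-0.003,-0.011,0.13,0,0,0.028,0.066],[-0.003,-0.011,0.15,0,0,0.028,0.066],[-0.003,-0.011,0.17,0,0,0.028,0.066],[-0.003,-0.011,0.17,0,0,0.028,0.066],[-0.003,-0.011,0.17,0,0,0.028,0.066]]]' 35
python3 - <<'E'
from h import *
goto(.486,.1286,.038,87)
E
```

```text
t: 18.8
tool_pos: [0.4867, 0.1287, 0.0998]
tcp_rot: [0.0, 1.0, -0.026, -0.001]
contact_force: [1.0, 1.2, 0.5]
gripper_width: 0.0666
shift [-0.0005  0.0001  0.0618] turn [0.0007 0.0021 0.0008] rows>= 2
```

```bash
python3 -m crank '[[[0,0,0.02,0,0,0,0.066],[0,0,0.04,0,0,0,0.066],[0,0,0.055,0,0,0,0.066],[0,0,0.061,0,0,0,0.066],[0,0,0.061,0,0,0,0.066],[0,0,0.061,0,0,0,0.05],[0,0,0.061,0,0,0,0.044],[0,0,0.061,0,0,0,0.03],[0,0,0.061,0,0,0,0.03],[0,0,0.061,0,0,0,0.03],[0,0,0.061,0,0,0,0.03]]]' 35
python3 -m crank '[[[0,0,0,0,0,0,0.03],[0,0,-0.01,0,0,0,0.03],[0,0,-0.03,0,0,0,0.03],[0,0,-0.06,0,0,0,0.03],[0,0,-0.1,0,0,0,0.03],[0,0,-0.13,0,0,0,0.03],[0,0,-0.15,0,0,0,0.03],[0,0,-0.15,0,0,0,0.03],[0,0,-0.15,0,0,0,0.03]]]' 35
python3 - <<'E'
from h import *
o=get_obs(); print(o["joint_pos"].round(2)); goto(.55,-.20,.20,87)
E
```

```text
t: 19.72
tool_pos: [0.4881, 0.1292, 0.0402]
tcp_rot: [-0.0, 1.0, -0.026, 0.001]
contact_force: [-1.5, -0.0, 8.2]
gripper_width: 0.0418
t: 20.47
tool_pos: [0.4875, 0.1291, 0.1898]
tcp_rot: [-0.0, 1.0, -0.026, 0.001]
contact_force: [-0.2, -0.4, -5.7]
gripper_width: 0.0419
[0.26 0.21 1.93 0.   1.   1.88]
shift [ 0.0796  0.3254 -0.0102] turn [-0.0005 -0.0017 -0.    ] rows>= 9
```

```bash
python3 -m crank '[[[0.005,0.03,0,0,0,0,0.03],[0.01,0.06,0,0,0,0,0.03],[0.015,0.1,0,0,0,0,0.03],[0.02,0.14,0,0,0,0,0.03],[0.025,0.18,0,0,0,0,0.03],[0.03,0.22,0,0,0,0,0.03],[0.035,0.25,-0.01,0,0,0,0.03],[0.04,0.28,-0.01,0,0,0,0.03],[0.045,0.31,-0.01,0,0,0,0.03],[0.05,0.33,-0.01,0,0,0,0.03],[0.05,0.33,-0.01,0,0,0,0.03],[0.05,0.33,-0.01,0,0,0,0.03]]]'
python3 -m crank '[[[0,0,0,0,0,0,0.03],[0,0,0,0,0,0,0.03]]]'
python3 - <<'E'
from h import *
b,d=eyes.read_camera("wrist"); P=cloud("wrist",d); Z=P[...,2]; cv2.imwrite("pics/wrist3.png",b)
for e in trace("bench_block","wrist")[:2]:
    q=P[e["pixels"]&(d>0)]; q=q[(q[:,2]>.024)&(q[:,2]<.033)]
    if len(q)>20: print(round(e["p"],2),len(q),cv2.minAreaRect(q[:,:2].astype(np.float32)),np.median(q[:,2]))
goto(.60,-.28,.20,87)
E
```

```text
t: 21.47
tool_pos: [0.5186, -0.2035, 0.1966]
tcp_rot: [-0.001, 1.0, -0.027, -0.002]
contact_force: [0.7, 0.0, -5.5]
gripper_width: 0.042
t: 21.63
tool_pos: [0.5192, -0.2019, 0.1979]
tcp_rot: [-0.001, 1.0, -0.026, -0.001]
contact_force: [-0.1, 0.2, -4.8]
gripper_width: 0.042
0.62 4869 ((0.6090894341468811, -0.27429288625717163), (0.06450334936380386, 0.06355229765176773), 79.61922454833984) 0.028044833666509728
shift [ 0.0841  0.0738 -0.0014] turn [-0.0005  0.001   0.0012] rows>= 3
```

View pics/wrist3.png

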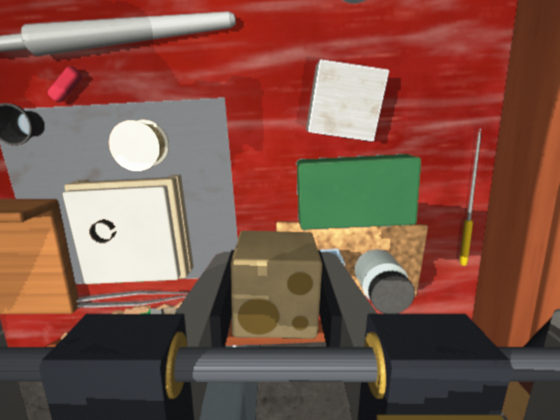

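The block top reads 64.5×63.6 mm at z 0.028, centre (0.609,-0.274); in the picture it is at (347,100). With the camera facing +x it would end up near the lamp tube, so I'll turn the tool half round before placing.

```bash
python3 -m crank '[[[0,0,0,0,0,-0.11,0.03],[0,0,0,0,0,-0.22,0.03],[0,0,0,0,0,-0.33,0.03],[0,0,0,0,0,-0.44,0.03],[0,0,0,0,0,-0.55,0.03],[0,0,0,0,0,-0.66,0.03],[0,0,0,0,0,-0.78,0.03],[0,0,0,0,0,-0.9,0.03],[0,0,0,0,0,-1.02,0.03],[0,0,0,0,0,-1.14,0.03],[0,0,0,0,0,-1.26,0.03],[0,0,0,0,0,-1.38,0.03]]]'
python3 -m crank '[[[0,0,0,0,0,-0.11,0.03],[0,0,0,0,0,-0.22,0.03],[0,0,0,0,0,-0.33,0.03],[0,0,0,0,0,-0.44,0.03],[0,0,0,0,0,-0.55,0.03],[0,0,0,0,0,-0.66,0.03],[0,0,0,0,0,-0.78,0.03],[0,0,0,0,0,-0.9,0.03],[0,0,0,0,0,-1.02,0.03],[0,0,0,0,0,-1.14,0.03],[0,0,0,0,0,-1.26,0.03],[0,0,0,0,0,-1.38,0.03]]]'
python3 -m crank '[[[0,0,0,0,0,-0.11,0.03],[0,0,0,0,0,-0.22,0.03],[0,0,0,0,0,-0.33,0.03],[0,0,0,0,0,-0.37,0.03],[0,0,0,0,0,-0.37,0.03],[0,0,0,0,0,-0.37,0.03]]]'
python3 - <<'E'
from h import *
o=get_obs(); print(o["joint_pos"].round(2)); goto(.609,-.274,.12,87)
E
```

```text
t: 22.73
tool_pos: [0.5201, -0.2023, 0.1993]
tcp_rot: [0.0, 0.785, 0.619, 0.0]
contact_force: [0.3, 0.4, -5.0]
gripper_width: 0.042
t: 23.73
tool_pos: [0.5201, -0.2023, 0.1993]
tcp_rot: [0.0, 0.212, 0.977, 0.0]
contact_force: [-1.0, -1.1, -4.8]
gripper_width: 0.0419
t: 24.23
tool_pos: [0.5201, -0.2025, 0.1993]
tcp_rot: [0.0, 0.032, 0.999, 0.0]
contact_force: [-0.7, -0.2, -5.6]
gripper_width: 0.0423
[-0.37  0.28  1.81  0.    1.05 -1.88]
shift [-0.0933 -0.0656  0.0793] turn [ 0.      0.     -0.0124] rows>= 4
```

```bash
python3 -m crank '[[[-0.025,-0.018,0,0,0,0,0.03],[-0.05,-0.036,0,0,0,0,0.03],[-0.075,-0.052,0.02,0,0,0,0.03],[-0.092,-0.066,0.05,0,0,0,0.03],[-0.092,-0.066,0.079,0,0,0,0.03],[-0.092,-0.066,0.1,0,0,0,0.03],[-0.092,-0.066,0.1,0,0,0,0.03],[-0.092,-0.066,0.1,0,0,0,0.03]]]'
python3 - <<'E'
from h import *
o=get_obs(); goto(.608,-.274,.0505,87)
b,d=eyes.read_camera("wrist");cv2.imwrite("pics/wrist4.png",b)
E
```

```text
t: 24.9
tool_pos: [0.6069, -0.2742, 0.0982]
tcp_rot: [-0.001, 0.032, 0.999, 0.001]
contact_force: [0.1, -0.1, -4.1]
gripper_width: 0.0422
shift [-0.0013  0.0002  0.0477] turn [ 0.0011 -0.0028 -0.0125] rows>= 2
```

View pics/wrist4.png

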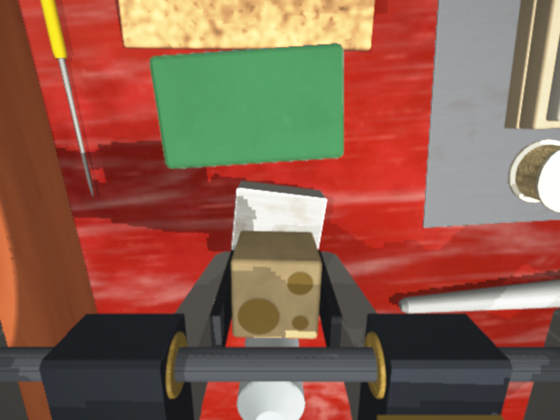

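The cube hangs over the block (block at 237–325, cube at 232–320 px), with a bottle beyond it that stays clear. Lowering.

```bash
python3 -m crank '[[[-0.001,0,0.015,0,0,0,0.03],[-0.001,0,0.03,0,0,0,0.03],[-0.001,0,0.04,0,0,0,0.03],[-0.001,0,0.045,0,0,0,0.03],[-0.001,0,0.047,0,0,0,0.03],[-0.001,0,0.048,0,0,0,0.03],[-0.001,0,0.048,0,0,0,0.03],[-0.001,0,0.048,0,0,0,0.03]]]'
```

```text
t: 25.62
tool_pos: [0.6092, -0.2751, 0.0519]
tcp_rot: [0.001, 0.032, 0.999, -0.0]
contact_force: [0.3, -0.0, -4.8]
gripper_width: 0.0416
```

Still carrying the weight. Down a little more, then release.

```bash
python3 -m crank '[[[0,0,0.001,0,0,0,0.03],[0,0,0.002,0,0,0,0.03],[0,0,0.002,0,0,0,0.03],[0,0,0.002,0,0,0,0.03]]]'
python3 -m crank '[[[0,0,0,0,0,0,0.043],[0,0,0,0,0,0,0.046],[0,0,0,0,0,0,0.052],[0,0,0,0,0,0,0.06],[0,0,0,0,0,0,0.062],[0,0,0,0,0,0,0.062],[0,0,-0.02,0,0,0,0.062],[0,0,-0.05,0,0,0,0.062],[0.02,0,-0.09,0,0,0,0.062],[0.05,0,-0.12,0,0,0,0.062],[0.09,0,-0.12,0,0,0,0.062],[0.09,0,-0.12,0,0,0,0.062]]]'
python3 - <<'E'
from h import *
b,d=eyes.read_camera("top"); P=cloud("top",d); X,Y,Z=P[...,0],P[...,1],P[...,2]
m=(d>0)&(abs(X-.607)<.045)&(abs(Y+.274)<.045)
for a,c in ((.06,.085),(.022,.034)):
    q=P[m&(Z>a)&(Z<c)]
    if len(q)>10: print(len(q),cv2.minAreaRect(q[:,:2].astype(np.float32)),np.median(q[:,2]))
b,d=eyes.read_camera("wrist"); cv2.imwrite("pics/wrist5.png",b); P=cloud("wrist",d); X,Y,Z=P[...,0],P[...,1],P[...,2]
m=(d>0)&(abs(X-.607)<.055)&(abs(Y+.274)<.055)
for a,c in ((.064,.078),(.022,.034)):
    q=P[m&(Z>a)&(Z<c)]
    if len(q)>10: print("wr",len(q),cv2.minAreaRect(q[:,:2].astype(np.float32)),np.median(q[:,2]))
goto(.436,-.236,.17,0)
E
```

```text
t: 25.95
tool_pos: [0.6092, -0.2752, 0.0503]
tcp_rot: [0.001, 0.032, 0.999, -0.0]
contact_force: [-1.6, 0.9, 4.4]
gripper_width: 0.042
t: 26.95
tool_pos: [0.5133, -0.2682, 0.1704]
tcp_rot: [-0.001, 0.032, 0.999, 0.0]
contact_force: [0.0, -0.5, -1.5]
gripper_width: 0.0623
wr 1955 ((0.6127635836601257, -0.27622950077056885), (0.04189673066139221, 0.042812593281269073), 84.73944091796875) 0.06915099804066466
wr 1820 ((0.6001177430152893, -0.2766585648059845), (0.09573251754045486, 0.10056418925523758), 0.047049857676029205) 0.02747916778902812
shift [ 0.0838  0.0277 -0.0002] turn [2.0000e-04 5.0000e-04 1.5059e+00] rows>= 13
```

View pics/wrist5.png

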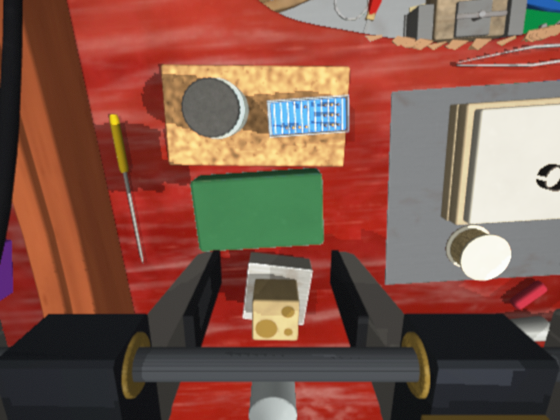

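Run:
```python
from h import *
b,d=eyes.read_camera("wrist"); P=cloud("wrist",d)
for e in trace("bench_block","wrist")[:2]:
    q=P[e["pixels"]&(d>0)]; q=q[(q[:,2]>.0255)&(q[:,2]<.0305)]
    if len(q)<20: continue
    a=np.radians(79.6-90); u=np.array([np.cos(a),np.sin(a)]); v=np.array([-np.sin(a),np.cos(a)])
    U=q[:,:2]@u; V=q[:,:2]@v; lo,hi=np.percentile(U,[.5,99.5]); vl,vh=np.percentile(V,[.5,99.5])
    print(e["p"],len(q),"spanU",hi-lo,"spanV",vh-vl,"centre from near edge",u*(lo+.032)+v*(vl+vh)/2)
    print(cv2.minAreaRect(q[:,:2].astype(np.float32)))
```

```text
0.88 1549 spanU 0.06279401123143857 spanV 0.06343743351619804 centre from near edge [ 0.61012607 -0.27427217]
((0.6097577810287476, -0.27415648102760315), (0.06388642638921738, 0.06395509839057922), 78.92996978759766)
```

Cube is 3.4 mm off the block's centre, upright and released, which is well within 10 mm. Jar (212,107) and box (308,115) are untouched. Now I return the box.

```bash
python3 -m crank '[[[0,0,0,0,0,0.11,0.06],[0.01,0,0,0,0,0.22,0.05],[0.02,0,0,0,0,0.33,0.05],[0.03,0,0,0,0,0.44,0.05],[0.04,0.005,0,0,0,0.55,0.05],[0.05,0.01,0,0,0,0.66,0.05],[0.06,0.015,0,0,0,0.77,0.05],[0.07,0.02,0,0,0,0.88,0.05],[0.08,0.025,0,0,0,1.0,0.05],[0.084,0.028,0,0,0,1.12,0.05],[0.084,0.028,0,0,0,1.24,0.05],[0.084,0.028,0,0,0,1.36,0.05]]]'
python3 -m crank '[[[0,0,0,0,0,0.1,0.05],[0,0,0,0,0,0.146,0.05],[0,0,0,0,0,0.146,0.05],[0,0,0,0,0,0.146,0.05],[0,0,0,0,0,0.146,0.05]]]'
python3 - <<'E'
from h import *
goto(.4362,-.2355,.028,0)
E
```

```text
t: 28.15
tool_pos: [0.4378, -0.2358, 0.1687]
tcp_rot: [-0.0, 0.655, 0.755, -0.0]
contact_force: [0.3, 0.0, -0.2]
gripper_width: 0.0503
t: 28.57
tool_pos: [0.4374, -0.2359, 0.1689]
tcp_rot: [-0.0, 0.706, 0.708, -0.0]
contact_force: [0.2, -0.1, -0.4]
gripper_width: 0.0502
shift [ 0.0004 -0.0012  0.1409] turn [-0.0003 -0.0002  0.003 ] rows>= 4
```

```bash
python3 -m crank '[[[0,-0.001,0.03,0,0,0.003,0.05],[0,-0.001,0.06,0,0,0.003,0.05],[0,-0.001,0.09,0,0,0.003,0.05],[0,-0.001,0.12,0,0,0.003,0.05],[0,-0.001,0.135,0,0,0.003,0.05],[0,-0.001,0.14,0,0,0.003,0.05],[0,-0.001,0.14,0,0,0.003,0.05],[0,-0.001,0.14,0,0,0.003,0.04],[0,-0.001,0.14,0,0,0.003,0.034],[0,-0.001,0.14,0,0,0.003,0.02],[0,-0.001,0.14,0,0,0.003,0.02],[0,-0.001,0.14,0,0,0.003,0.02]]]' 12
python3 -m crank '[[[0,0,0,0,0,0,0.02],[0,0,0,0,0,0,0.02],[0,0,-0.01,0,0,0,0.02],[0,0,-0.03,0,0,0,0.02],[0,0,-0.06,0,0,0,0.02],[0,0,-0.1,0,0,0,0.02],[0,0,-0.14,0,0,0,0.02],[0,0,-0.14,0,0,0,0.02],[0,0,-0.14,0,0,0,0.02]]]' 12
python3 -c "
from h import *
print(get_obs()['gripper_width'])"
```

```text
t: 29.57
tool_pos: [0.4367, -0.2363, 0.0304]
tcp_rot: [0.001, 0.708, 0.706, 0.0]
contact_force: [-0.1, 0.9, 7.6]
gripper_width: 0.0294
t: 30.32
tool_pos: [0.4372, -0.2366, 0.1722]
tcp_rot: [0.003, 0.708, 0.706, 0.001]
contact_force: [0.7, 0.1, -0.8]
gripper_width: 0.0292
0.029217249502829713
```

```bash
python3 -m crank '[[[0.02,0,0,0,0,0.11,0.02],[0.05,0,0,0,0,0.22,0.02],[0.08,0,0,0,0,0.33,0.02],[0.11,0,0,0,0,0.44,0.02],[0.14,0,0,0,0,0.55,0.02],[0.17,0,0,0,0,0.66,0.02],[0.2,0,0,0,0,0.77,0.02],[0.23,0.002,0,0,0,0.88,0.02],[0.26,0.004,0,0,0,0.99,0.02],[0.29,0.007,0,0,0,1.1,0.02],[0.32,0.007,0,0,0,1.21,0.02],[0.34,0.007,0,0,0,1.32,0.02]]]'
python3 -m crank '[[[0,0,0,0,0,0.1,0.02],[0,-0.02,0,0,0,0.2,0.02],[0,-0.04,0,0,0,0.294,0.02],[0,-0.04,0,0,0,0.294,0.02],[0,-0.04,0,0,0,0.294,0.02],[0,-0.04,0,0,0,0.294,0.02]]]'
python3 - <<'E'
from h import *
goto(.4441,.1775,.0425,87.5)
E
```

```text
t: 31.32
tool_pos: [0.4423, 0.1061, 0.168]
tcp_rot: [-0.0, 0.993, 0.122, -0.001]
contact_force: [-0.2, -0.3, -0.7]
gripper_width: 0.0295
t: 31.82
tool_pos: [0.4331, 0.1424, 0.1685]
tcp_rot: [0.0, 1.0, -0.021, -0.001]
contact_force: [0.1, -0.2, -0.8]
gripper_width: 0.0297
shift [ 0.0097 -0.0357  0.1259] turn [0.0009 0.0015 0.0014] rows>= 4
```

```bash
python3 -m crank '[[[0.005,-0.018,0,0,0,0.001,0.02],[0.0097,-0.0357,0,0,0,0.001,0.02],[0.0097,-0.0357,0.03,0,0,0.001,0.02],[0.0097,-0.0357,0.06,0,0,0.001,0.02],[0.0097,-0.0357,0.09,0,0,0.001,0.02],[0.0097,-0.0357,0.11,0,0,0.001,0.02],[0.0097,-0.0357,0.118,0,0,0.001,0.02],[0.0097,-0.0357,0.122,0,0,0.001,0.02],[0.0097,-0.0357,0.122,0,0,0.001,0.02],[0.0097,-0.0357,0.122,0,0,0.001,0.02]]]'
python3 - <<'E'
from h import *
goto(.4441,.1775,.0415,87.5)
E
```

```text
t: 32.65
tool_pos: [0.4458, 0.1781, 0.048]
tcp_rot: [-0.0, 1.0, -0.023, 0.0]
contact_force: [-0.0, -0.2, 0.3]
gripper_width: 0.0298
shift [-0.0017  0.0007  0.0065] turn [-0.0004 -0.001  -0.0027] rows>= 1
```

```bash
python3 -m crank '[[[-0.0015,0,0.002,0,0,0,0.02],[-0.0015,0,0.004,0,0,0,0.02],[-0.0015,0,0.006,0,0,0,0.02],[-0.0015,0,0.007,0,0,0,0.02],[-0.0015,0,0.007,0,0,0,0.02]]]'
python3 -m crank '[[[0,0,0,0,0,0,0.034],[0,0,0,0,0,0,0.042],[0,0,0,0,0,0,0.05],[0,0,0,0,0,0,0.05],[0,0,0,0,0,0,0.05],[0,0,-0.02,0,0,0,0.05],[0,0,-0.05,0,0,0,0.05],[0,0,-0.09,0,0,0,0.05],[0,0,-0.13,0,0,0,0.05],[0,0,-0.13,0,0,0,0.06],[0,0,-0.13,0,0,0,0.072],[0,0,-0.13,0,0,0,0.072]]]'
python3 - <<'E'
from h import *
goto(.425,-.312,.17,0,frm=(.444,.178,.17,-92.5))
E
```

```text
t: 33.07
tool_pos: [0.4444, 0.1785, 0.0412]
tcp_rot: [-0.0, 1.0, -0.023, 0.001]
contact_force: [-0.9, -1.6, 8.4]
gripper_width: 0.0297
t: 34.07
tool_pos: [0.4432, 0.1781, 0.1699]
tcp_rot: [0.0, 1.0, -0.023, -0.0]
contact_force: [-0.1, -0.5, 0.1]
gripper_width: 0.0679
shift [0.0024 0.4904 0.    ] turn [-0.     -0.      1.5272] rows>= 13
```

Box stood back (8 N contact at touchdown). Now fetch the jar, reversing the earlier route.

```bash
python3 -m crank '[[[0,0.02,0,0,0,-0.11,0.072],[0,0.05,0,0,0,-0.22,0.072],[0,0.08,0,0,0,-0.33,0.072],[0,0.11,0,0,0,-0.44,0.072],[0,0.14,0,0,0,-0.55,0.072],[0,0.18,0,0,0,-0.66,0.072],[0,0.22,0,0,0,-0.77,0.072],[0,0.26,0,0,0,-0.88,0.072],[0,0.29,0,0,0,-0.99,0.072],[0,0.32,0,0,0,-1.1,0.072],[0,0.35,0,0,0,-1.2,0.072],[0,0.36,0,0,0,-1.3,0.072]]]'
python3 -m crank '[[[-0.03,0,0,0,0,-0.1,0.072],[-0.06,0.01,0,0,0,-0.2,0.072],[-0.09,0.015,0,0,0,-0.314,0.072],[-0.11,0.02,0,0,0,-0.314,0.072],[-0.11,0.02,0,0,0,-0.314,0.072],[-0.11,0.02,0,0,0,-0.314,0.072]]]'
python3 - <<'E'
from h import *
goto(.425,-.313,.041,0)
E
```

```text
t: 35.07
tool_pos: [0.4255, -0.1842, 0.1683]
tcp_rot: [-0.001, 0.809, 0.588, -0.001]
contact_force: [0.3, -0.1, 0.4]
gripper_width: 0.0716
t: 35.57
tool_pos: [0.4103, -0.2921, 0.1682]
tcp_rot: [-0.002, 0.709, 0.705, -0.0]
contact_force: [0.1, -0.0, 0.8]
gripper_width: 0.0722
shift [-0.0211  0.0152  0.1272] turn [-0.0029 -0.0023 -0.0059] rows>= 4
```

```bash
python3 -m crank '[[[-0.01,0.008,0,0,0,0,0.072],[-0.02,0.0155,0,0,0,0,0.072],[-0.02,0.0155,0,0,0,0,0.072],[-0.02,0.0155,0.03,0,0,0,0.072],[-0.02,0.0155,0.06,0,0,0,0.072],[-0.02,0.0155,0.09,0,0,0,0.072],[-0.02,0.0155,0.115,0,0,0,0.072],[-0.02,0.0155,0.127,0,0,0,0.072],[-0.02,0.0155,0.127,0,0,0,0.072],[-0.02,0.0155,0.127,0,0,0,0.06],[-0.02,0.0155,0.127,0,0,0,0.05],[-0.02,0.0155,0.127,0,0,0,0.03]]]' 15
python3 -m crank '[[[0,0,0,0,0,0,0.03],[0,0,0,0,0,0,0.03],[0,0,0,0,0,0,0.03],[0,0,-0.01,0,0,0,0.03],[0,0,-0.03,0,0,0,0.03],[0,0,-0.06,0,0,0,0.03],[0,0,-0.1,0,0,0,0.03],[0,0,-0.13,0,0,0,0.03],[0,0,-0.13,0,0,0,0.03],[0,0,-0.13,0,0,0,0.03]]]' 15
python3 -m crank '[[[0.02,0,0,0,0,0.11,0.03],[0.05,0,0,0,0,0.22,0.03],[0.08,0,0,0,0,0.33,0.03],[0.11,0,0,0,0,0.44,0.03],[0.14,0,0,0,0,0.55,0.03],[0.17,0,0,0,0,0.66,0.03],[0.2,0,0,0,0,0.77,0.03],[0.23,0.002,0,0,0,0.88,0.03],[0.26,0.004,0,0,0,0.99,0.03],[0.29,0.007,0,0,0,1.1,0.03],[0.31,0.01,0,0,0,1.21,0.03],[0.32,0.01,0,0,0,1.32,0.03]]]'
python3 -m crank '[[[0,0,0,0,0,0.1,0.03],[0,-0.02,0,0,0,0.2,0.03],[0,-0.04,0,0,0,0.294,0.03],[0,-0.04,0,0,0,0.294,0.03],[0,-0.04,0,0,0,0.294,0.03],[0,-0.04,0,0,0,0.294,0.03]]]'
python3 - <<'E'
from h import *
goto(.4427,.0768,.052,87.5)
b,d=eyes.read_camera("wrist"); cv2.imwrite("pics/wrist6.png",b); P=cloud("wrist",d)
for e in trace("bur_box","wrist")[:1]:
    q=P[e["pixels"]&(d>0)]; q=q[(q[:,2]>.045)&(q[:,2]<.075)]; print("box",e["p"],cv2.minAreaRect(q[:,:2].astype(np.float32)))
E
```

```text
t: 36.57
tool_pos: [0.428, -0.3128, 0.0447]
tcp_rot: [0.001, 0.708, 0.706, 0.0]
contact_force: [0.4, 0.2, 0.7]
gripper_width: 0.054
t: 37.4
tool_pos: [0.4279, -0.3129, 0.1757]
tcp_rot: [0.002, 0.708, 0.706, 0.0]
contact_force: [-0.8, -1.2, -1.2]
gripper_width: 0.0469
t: 38.4
tool_pos: [0.4371, 0.0099, 0.1721]
tcp_rot: [-0.0, 0.993, 0.122, -0.001]
contact_force: [0.8, -0.4, -0.5]
gripper_width: 0.0466
t: 38.9
tool_pos: [0.4277, 0.0462, 0.1726]
tcp_rot: [0.0, 1.0, -0.022, -0.001]
contact_force: [1.0, -0.2, -1.3]
gripper_width: 0.0469
shift [ 0.0138 -0.0313  0.1206] turn [0.0005 0.0013 0.0005] rows>= 4
box 0.82 ((0.444097101688385, 0.17733454704284668), (0.031325630843639374, 0.0675048977136612), 86.87014770507812)
```

View pics/wrist6.png

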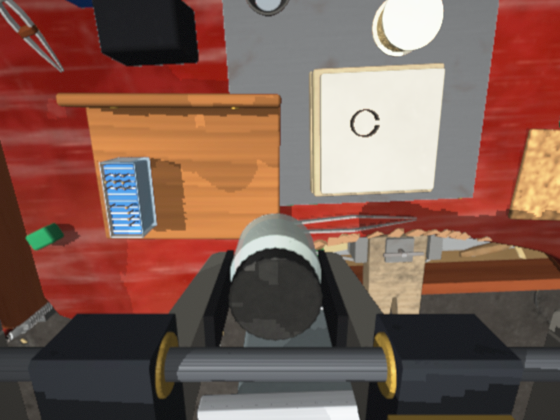

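The box is back at (0.444,0.177), under 1 mm from its start, and the jar is held at (276,280). Lowering the jar.

```bash
python3 -m crank '[[[0.007,-0.015,0,0,0,0,0.03],[0.0138,-0.0313,0,0,0,0,0.03],[0.0138,-0.0313,0,0,0,0,0.03],[0.0138,-0.0313,0.03,0,0,0,0.03],[0.0138,-0.0313,0.06,0,0,0,0.03],[0.0138,-0.0313,0.085,0,0,0,0.03],[0.0138,-0.0313,0.1,0,0,0,0.03],[0.0138,-0.0313,0.108,0,0,0,0.03],[0.0138,-0.0313,0.11,0,0,0,0.03],[0.0138,-0.0313,0.11,0,0,0,0.03]]]'
python3 - <<'E'
from h import *
goto(.4427,.0768,.056,87.5)
E
```

```text
t: 39.83
tool_pos: [0.4434, 0.0767, 0.0632]
tcp_rot: [0.0, 1.0, -0.023, -0.0]
contact_force: [-0.3, 0.7, -1.0]
gripper_width: 0.0469
shift [-0.0007 -0.0001  0.0072] turn [ 0.0002  0.0007 -0.0028] rows>= 1
```

```bash
python3 -m crank '[[[0,0,0.002,0,0,0,0.03],[0,0,0.004,0,0,0,0.03],[0,0,0.006,0,0,0,0.03],[0,0,0.007,0,0,0,0.03],[0,0,0.007,0,0,0,0.03],[0,0,0.007,0,0,0,0.03]]]'
```

```text
t: 40.33
tool_pos: [0.4439, 0.0773, 0.0566]
tcp_rot: [-0.0, 1.0, -0.023, 0.0]
contact_force: [0.2, -0.0, 2.4]
gripper_width: 0.0467
```

Touchdown (2.4 N, up from -1). Release, rise and check.

```bash
python3 -m crank '[[[0,0,0,0,0,0,0.055],[0,0,0,0,0,0,0.062],[0,0,0,0,0,0,0.068],[0,0,0,0,0,0,0.072],[0,0,0,0,0,0,0.072],[0,0,0,0,0,0,0.072],[0,0,-0.03,0,0,0,0.072],[0,0,-0.06,0,0,0,0.072],[0,0,-0.1,0,0,0,0.072],[0.02,-0.02,-0.14,0,0,0,0.072],[0.05,-0.04,-0.18,0,0,0,0.072],[0.05,-0.04,-0.21,0,0,0,0.072]]]'
python3 -m crank '[[[0,0,0,0,0,0,0.072],[0,0,0,0,0,0,0.072],[0,0,0,0,0,0,0.072],[0,0,0,0,0,0,0.072]]]'
python3 - <<'E'
from h import *
b,d=eyes.read_camera("wrist"); cv2.imwrite("pics/wrist7.png",b); P=cloud("wrist",d)
for t,a,c in (("jar",.074,.09),("bur_box",.045,.075)):
  for e in trace(t,"wrist")[:2]:
    q=P[e["pixels"]&(d>0)]; q=q[(q[:,2]>a)&(q[:,2]<c)]
    if len(q)>9: print(t,e["p"],cv2.minAreaRect(q[:,:2].astype(np.float32)),np.median(q[:,2]))
b,d=eyes.read_camera("top"); P=cloud("top",d); X,Y,Z=P[...,0],P[...,1],P[...,2]
cv2.imwrite("pics/top3.png",cv2.resize(b[120:290,70:370],None,fx=2,fy=2))
d0=np.load("top_d.npy"); P0=cloud("top",d0)
for t in ("now","start"):
    Q=P if t=="now" else P0
    m=(abs(Q[...,0]-.574)<.04)&(abs(Q[...,1]+.077)<.04)&(Q[...,2]>.022)&(Q[...,2]<.045); print("spool",t,m.sum(),np.median(Q[m],0))
s=search_frame("wire_spool","top"); print([w("top",e["location"]).round(3) for e in s[:1]])
m=(abs(X-.612)<.045)&(abs(Y+.276)<.045)&(Z>.06)&(Z<.085); print("cube",cv2.minAreaRect(P[m][:,:2].astype(np.float32)) if m.sum()>5 else m.sum(),np.median(Z[m]))
print(get_obs()["contact_force"])
E
```

```text
t: 41.33
tool_pos: [0.4953, 0.1152, 0.263]
tcp_rot: [-0.0, 1.0, -0.023, 0.0]
contact_force: [0.4, -0.7, 0.6]
gripper_width: 0.0721
t: 41.67
tool_pos: [0.4928, 0.1136, 0.2601]
tcp_rot: [0.0, 1.0, -0.023, -0.001]
contact_force: [0.1, 0.3, -0.0]
gripper_width: 0.0721
jar 0.79 ((0.4443182051181793, 0.07684606313705444), (0.04288102313876152, 0.04246509075164795), 7.188191890716553) 0.07994096179597882
bur_box 0.59 ((0.4437369406223297, 0.17758560180664062), (0.029785336926579475, 0.06759665161371231), 87.46318054199219) 0.04994357102109098
spool now 283 [ 0.57275355 -0.07256766  0.03350836]
spool start 284 [ 0.5725056  -0.07303917  0.03347645]
[array([ 0.575, -0.075,  0.034])]
cube ((0.6098836660385132, -0.2782248556613922), (0.04182014241814613, 0.04202134534716606), 84.40309143066406) 0.07005359136136446
[ 0.37659709  0.38439376 -0.14473643]
```

View pics/top3.png

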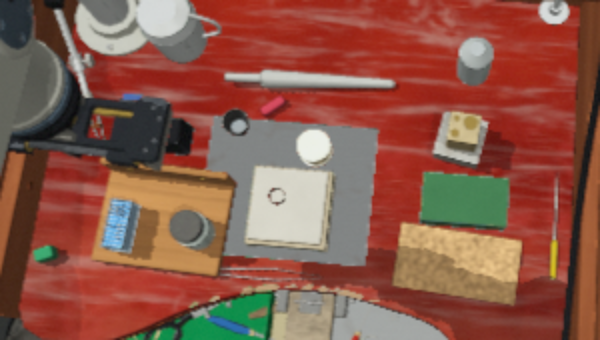

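View pics/wrist7.png

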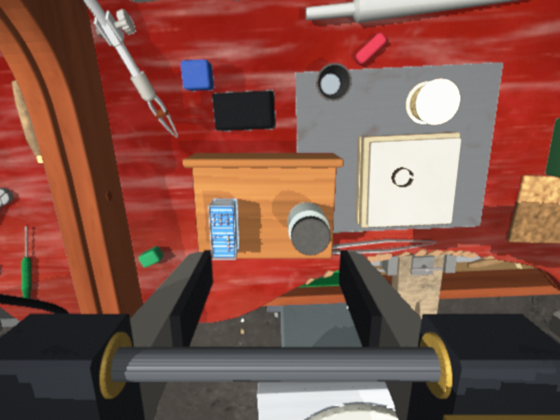

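Both views show the jar (309,230) and the box (223,229) back in the tray. The cube is upright on the steel block (462,130 in the top crop), the spool hasn't moved, and the gripper is clear. Handing in.

```bash
python3 -c "
from h import *
print(finish_job())"
```

```text
the job is handed in; nothing more can be done
None
```

The job is done and handed in at about t = 42 s. I stood the jar and then the bur box on the cork pad and set the brass cube on the steel bench block. After that I put the bur box and the jar back in the tray. `finish_job()` gives no verdict, so the figures below are my own last checks.

- **Jar:** about 2 mm from its start, upright.
- **Bur box:** about 1 mm from its start, with its direction within about 0.5° of before.
- **Cube:** upright and released, with its top at z = 0.070 m. It is about 3.4 mm from the block's centre by the wrist camera. The top camera puts it about 4 mm off; the two agree to within the calibration.
- **Spool:** its measured position changed by under 1 mm.
- **Gripper:** open and clear of everything, with contact force near zero.

No check failed. The jar was let go 2–3 mm above the pad when first set down, and it landed upright.

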